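# Rack the stray balance weights and hold the loupe over one

## Robot

A 7-joint arm with a two-finger parallel gripper is mounted at the origin on the work surface. World frame = base frame: x ahead of the robot, y to its left, z up, the work surface at z = 0. Lengths are in m, angles in rad, forces in N, time in s.
With the tool pointing down it reaches from about 0.4 to 0.85 m from the base axis. Payload 4.5 kg.
Tool frame: the origin (TCP) lies at the very end of the fingers, on their centre line; the grasp point (between the pads) lies 19 mm behind it; z points along the fingers, y is the line along which they close (so a half turn about z gives the same grasp; the last joint's range is limited). The gripper opens to 85 mm and grips with 20 to 120 N. Pads are 22 mm wide; open, the fingers measure 114 mm over their backs; the gripper's body (76 mm by 85 mm) begins 54 mm behind the grasp point. The pads swing forward as they close: fully open they stand 13 mm farther back than shut.
Start: joints at [1.352, 0.689, -0.195, 1.565, 0.157, 0.902, -0.215], TCP at [0.156, -0.605, 0.231] pointing down, gripper open.
Joint ranges: [-3.01, 3.01], [-0.46, 2.08], [-1.47, 1.51], [0.13, 2.56], [-1, 4.14], [0.04, 2.09], [-2.66, 2.66]. Speed limits (rad/s): [2.57, 2.57, 3.14, 3.14, 3.14, 3.14, 3.14].

## Interface

Orientations are given as [roll, pitch, yaw] about the fixed x, y, z axes, in that order (R = Rz(yaw) Ry(pitch) Rx(roll)).
In Python, from cell import readout, viewer, ticket, spotter gives the robot as it stands.
- The arm moves only by the tool send_rows, never from a script. Its argument "plan" is one flat list of numbers, 7 for each row, row after row: the shift along the tool's x, y, z in cm, then the turn, a rotation vector about the tool's x, y, z in rad, then the gripper command: -1 is shut, 1 is fully open, values between are in proportion. In form: [tx, ty, tz, wx, wy, wz, claw, tx, ty, tz, wx, wy, wz, claw, ...]. A call has 1 to 5 rows; each row shifts and turns the commanded pose from where the row before left it, along the tool's axes as they then stand; what a row does not reach is not made up. A row lasts 1/8 s, in which the tool goes at most 62.5 mm and 10.7 degrees, less where a joint would pass 70% of its speed; a pose out of reach is approached as far as the arm can. A call is refused whole if a number of a shift passes 6.25 or a number of a turn 0.188, either way. A call with a gripper value outside its range is refused whole. The fingers move at their own pace and stop on an object; "newtons" is the grip in N (left out, the last holds). Time passes only in rows, so rows that do not move let the fingers close. It gives the time, the measured TCP pose, the force, the opening and the grip force at its end, in the units of the state.
- readout.read_state(): the state, without advancing time (a new reading comes with each control period).
- viewer.grab_frame(name): name is "scene" or "top"; returns a dict with "img" (384x512x3 uint8, red, green, blue), "fx", "fy", "cx", "cy" (pixels), "distortion" ([k1, k2, p1, p2, k3] as OpenCV has them; the pictures are not rectified), "camera_from_world" (4x4, takes a point from world to camera coordinates). Camera axes: x right, y up, looking along -z (the intrinsics and any distortion apply to the point x, -y, -z); pixel columns grow to the right and rows downward; lengths in m; the calibration is good to about 2 mm. A picture is of the moment at which its call begins. There is no depth.
- ticket.sign_off(): hands the job in; it is judged then, once.
Trained networks look in the newest picture that a camera, given by its name, has taken for a name from the list of things; names that differ only in an ending like _2 or _b are one class to them, and where a whole thing is asked for, a point or a joint stands for the part that bears it (a point fixed in the world has none). Each returns a list of dicts, best first, with "p" (0 to 1); they miss things now and then, are a little off and sometimes report something else, mostly with a low value. They report only what shows in the picture. A call takes as long as a camera call. They do not tell look-alikes from the thing itself.
- spotter.find_in(target, camera): "box" ([centre column, centre row, width, height] in pixels, round what is visible of it).
- spotter.silhouettes(target, camera): "mask" (384x512 bool, what is visible of it) and "box" ([centre column, centre row, width, height] in pixels, round what is visible of it).
The state is a dict: "clock": time; "qpos": joint angles; "joint_velocities": joint speeds; "joint_torque": joint torques, N m; "ee_pos": TCP position; "tool_rot": TCP orientation; "contact_force": force on the tool from outside, world axes, zero at the start; "wrist_torque": the same for the moment, N m; "gripper_width": opening from 0.0 (shut) to 1.0 (fully open); "finger_force": force on a finger pad.
Only numpy, scipy, OpenCV 4.12 (cv2) and the standard library are available. Lean on these libraries where they do the work, as an engineer would, in place of code of your own. Each camera call takes 0.05 s, during which the arm holds its last target. There are 200 camera calls.

## Task

Two balance weights are left loose on the tiles: put each one upright into the free well of its own size in the wooden block (34 mm weight in the large row, 24 mm weight in the small row) and let it go. Then pick up the loupe by its handle and hold it level in the air, its lens centred over the small weight you have just put away and its rim at the height of the yellow band on the gauge post, touching neither the block, the post nor any weight. Finish while still holding it there, motionless, and leave everything else where it stands.

Things in the scene. Friction and masses are not known exactly. Their poses are not given: they have to be found in the camera images.
- large_weight_mid (a point): Loose polished steel weight on the bench: upright cylinder 34 mm across, 42 mm high, topped by a knob 11 mm across (14 mm with its neck; 56 mm in all), about 250 g. This point is the centre of the cylinder, 21 mm above its base; z is up when it stands upright. The thicker of the two strays.
- small_weight_mid (a point): Loose polished steel weight on the bench: upright cylinder 24 mm across, 38 mm high, topped by a knob 11 mm across (14 mm with its neck; 52 mm in all), about 130 g. This point is the centre of the cylinder, 19 mm above its base; z is up when it stands upright. The thinner of the two strays.
- large_weight: The same large weight; origin under its base, z up.
- small_weight: The same small weight; origin under its base, z up.
- rack: Wooden weight block fixed to the bench, 155 (x) by 150 (y) by 12 mm, origin under its centre, z up. Wells 6 mm deep: two large ones (40 mm across) at x = -38, y = -38 (free) and +38 mm (taken); two small ones (30 mm) at x = +38, y = -38 (taken) and +38 mm (free).
- large_well (a point): Centre of the floor of the free large well (40 mm across, 6 mm deep); axes as the block's.
- small_well (a point): Centre of the floor of the free small well (30 mm across, 6 mm deep); axes as the block's.
- gauge: Focus gauge fixed to the bench to the left of the block, at least 100 mm from the free small well: round dark foot 56 mm across and 12 mm high, thin steel post 8 mm across, its top 147 mm above the bench, with a yellow band. Origin under its foot.
- focus_band (a point): Centre of the yellow band (14 mm tall, 11 mm across) on the post, 120 mm above the bench: the focal height for the lens.
- loupe: Loupe lying flat on the bench, 90 g: straight black handle along its own x, 16 mm wide (y) and 18 mm high (z), from x = -46 to x = +54 mm, and a round steel-rimmed lens at its +x end, 64 mm across, rim 14 mm high. Origin on its underside, at the middle of the handle; z is up when it lies flat and must be up when held.
- loupe_handle (a point): Grasp point of the loupe: middle of the handle, 9 mm above its underside; axes as the loupe's (x towards the lens).
- lens (a point): Centre of the loupe's lens and rim, 85 mm along +x from the handle's middle and 7 mm above the underside; axes as the loupe's.
- stored_large: Steel weight like the large one (34 mm across) standing in the other large well; stays there. Origin under its base.
- stored_small: Steel weight like the small one (24 mm across) standing in the other small well; stays there. Origin under its base.
- dish: Round glass dish, 90 mm across, 16 mm high, near the robot's left; not needed. Origin under its centre.
- tweezers: Steel tweezers, 130 mm long, lying on the far side; not needed.
- brush: Brush lying near the robot's right; not needed.
- reagent: Amber bottle, 70 mm across, 150 mm high, on the right; not needed. Origin under its base.
Not all that is in view belongs to the job. Leave any green or red look-alike of the large_weight alone.

How it is judged:
By the outcome, as a careful person would: the job done as asked, in the order asked, and still so for the second after the job is handed in, while the arm keeps its last pose, push and grip.
It also fails if it takes over 72 s, if anything falls off the work surface, if the arm or the gripper's body presses on something with over 40 N, if the wrist force passes 120 N, or if a joint passes its speed limit or range.

## Working session

There is one attempt and no reset: what is moved stays moved. The work goes in short steps, Python scripts to look and compute and a tool call to move; the robot and the scene stay as the last step left them, time stands still between calls to the robot, and variables do not carry over. Pictures are saved under pics/ and viewed, at most 10 in all, crops included, and the job is handed in when it is done.

Besides the shell and the picture viewer there is one more tool, called as name(argument=value, ...) on one line, values as JSON. send_rows: Moves the arm, as the interface text tells. Its arguments: {"type":"object","properties":{"plan":{"type":"array","items":{"type":"number"}},"newtons":{"type":"number"}},"required":["plan"]}

```bash
mkdir -p pics
cat > h.py <<'E'
import numpy as np, cv2
from cell import readout, viewer, ticket, spotter
def K(f): return np.array([[f['fx'],0,f['cx']],[0,f['fy'],f['cy']],[0,0,1.]]), np.array(f['distortion'],float)
def ray(f,uv):
    k,d=K(f); n=cv2.undistortPoints(np.array(uv,float).reshape(-1,1,2),k,d).reshape(-1,2)
    T=np.array(f['camera_from_world']); R=T[:3,:3]; c=-R.T@T[:3,3]
    D=np.c_[n[:,0],-n[:,1],-np.ones(len(n))]@R
    return c,D
def onz(f,uv,z):
    c,D=ray(f,uv); return c+D*((z-c[2])/D[:,2])[:,None]
def proj(f,P):
    T=np.array(f['camera_from_world']); k,d=K(f)
    p=np.atleast_2d(P)@T[:3,:3].T+T[:3,3]; p=p*[1,-1,-1]
    return cv2.projectPoints(p.reshape(-1,1,3),np.zeros(3),np.zeros(3),k,d)[0].reshape(-1,2)
def save(n,im): cv2.imwrite('pics/'+n,im[:,:,::-1])
E
python3 - <<'E'
from h import *
F={c:viewer.grab_frame(c) for c in('scene','top')}
for c,f in F.items():
    save(c+'0.png',f['img']); T=np.array(f['camera_from_world']); print(c,-T[:3,:3].T@T[:3,3],f['fx'],f['distortion'])
    for t in ['large_weight','small_weight','rack','gauge','loupe','lens','loupe_handle','focus_band','stored_large','stored_small','small_well','large_well']:
        r=spotter.find_in(t,c); print(t,[(np.round(x['box']).astype(int).tolist(),round(x['p'],2),onz(f,x['box'][:2],.01)[0,:2].round(3).tolist()) for x in r[:5]])
print(readout.read_state())
E
```

```text
scene [ 0.92546331 -0.51457072  1.05088535] 394.5402583250914 [-0.06657285  0.          0.          0.          0.        ]
large_weight [([240, 184, 12, 12], 0.64, [0.439, -0.025]), ([262, 188, 16, 14], 0.64, [0.501, 0.01]), ([222, 171, 8, 11], 0.6, [0.362, -0.028]), ([286, 214, 6, 12], 0.59, [0.616, -0.013]), ([199, 252, 45, 40], 0.21, [0.509, -0.274])]
small_weight [([289, 215, 6, 13], 0.67, [0.625, -0.011]), ([333, 170, 2, 14], 0.3, [0.63, 0.216])]
rack [([324, 160, 58, 48], 0.74, [0.585, 0.229]), ([200, 252, 49, 43], 0.22, [0.511, -0.271])]
gauge [([345, 122, 11, 38], 0.72, [0.538, 0.417]), ([285, 216, 10, 10], 0.23, [0.619, -0.02])]
loupe [([202, 252, 47, 32], 0.77, [0.515, -0.268])]
lens [([201, 252, 48, 40], 0.91, [0.515, -0.27])]
loupe_handle []
focus_band [([346, 123, 18, 37], 0.75, [0.547, 0.414])]
stored_large [([318, 145, 10, 14], 0.66, [0.529, 0.268]), ([239, 185, 18, 14], 0.4, [0.439, -0.031])]
stored_small [([333, 171, 7, 18], 0.63, [0.632, 0.213])]
small_well [([323, 160, 60, 50], 0.57, [0.582, 0.226])]
large_well [([322, 164, 54, 51], 0.84, [0.588, 0.21])]
top [ 0.3
[... 996 characters left out ...]
.68910037, -0.19460417,  1.56530226,  0.15732683,
        0.90249078, -0.21510697]), 'joint_velocities': array([ 1.46080251e-03,  2.54201247e-03, -8.79331193e-07,  7.11699309e-04,
       -5.71175939e-04,  6.75407536e-04,  2.14456186e-04]), 'joint_torque': array([-1.05716699e-03, -5.39547086e+01, -1.26687124e+00, -1.58880866e+01,
        1.00493780e-02,  1.56183036e-03,  5.79259819e-06]), 'ee_pos': array([ 0.15634927, -0.60515542,  0.23131599]), 'tool_rot': array([3.14150601e+00, 4.61128689e-06, 2.52834164e-01]), 'contact_force': array([ 0.17798399,  0.08056552, -0.27297761]), 'wrist_torque': array([0.01493405, 0.00741428, 0.02217434]), 'finger_force': 0.0, 'gripper_width': 1.000402740488215}
```

Run:
```python
import cv2
a=cv2.imread('pics/scene0.png');b=cv2.imread('pics/top0.png')
cv2.imwrite('pics/s_up.png',cv2.resize(a[100:300,150:400],(750,600),interpolation=cv2.INTER_CUBIC))
cv2.imwrite('pics/t_up.png',cv2.resize(b[110:310,80:380],(800,533),interpolation=cv2.INTER_CUBIC))
```

```text
(no output)
```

View pics/s_up.png

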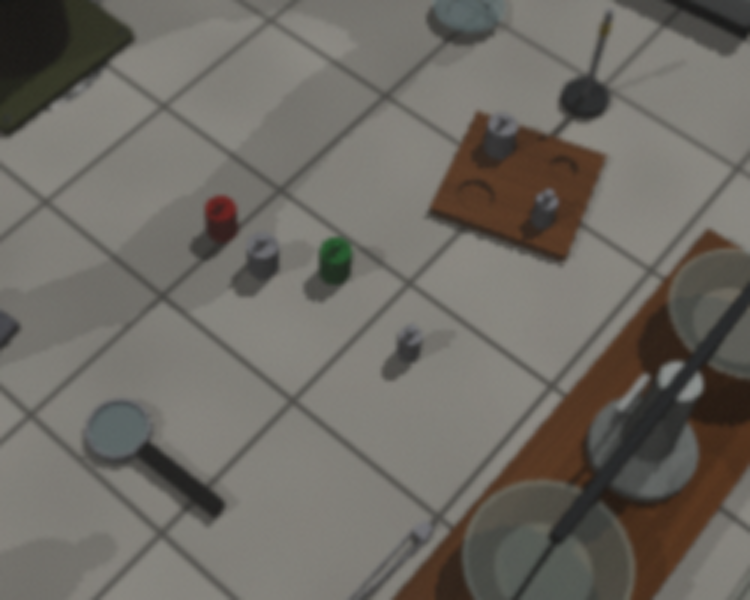

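View pics/t_up.png

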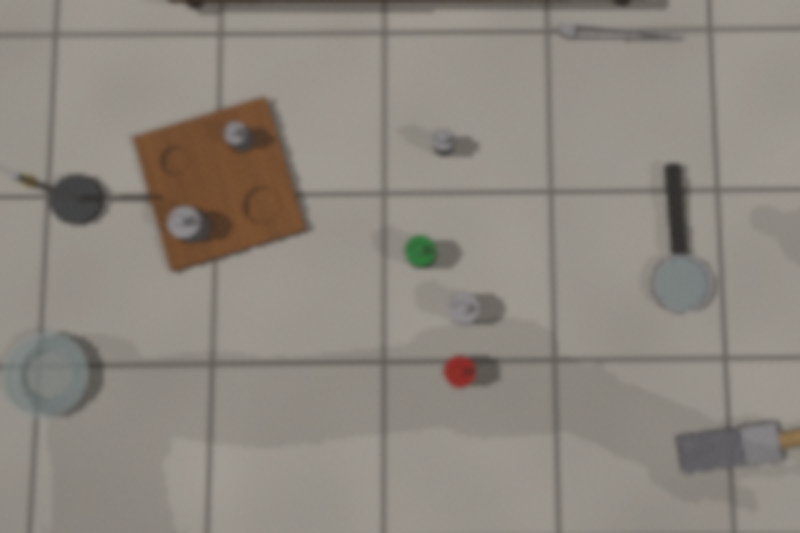

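The top view shows the loose steel large weight at about (254,225), between a green look-alike at (237,204) and a red one at (252,249). Of the three, only the grey steel one at (254,225) fits "polished steel". The small weight is at (246,164). The block's free wells are the large one at about (177,187) and the small one at (146,170). The loupe's lens is at (336,216) and its handle runs up to (332,172).

Next I fit the models to both views.

```bash
cat > fit.py <<'E'
from h import *
from scipy.optimize import minimize
def fill(polys,S=4):
    m=np.zeros((384*S,512*S),np.uint8)
    for p in polys: cv2.fillConvexPoly(m,cv2.convexHull(np.round((p+.5)*S*16-8).astype(np.int32)),255,cv2.LINE_AA,4)
    return cv2.resize(m,(512,384),interpolation=cv2.INTER_AREA)/255.
def circ(x,y,z,r):
    a=np.linspace(0,2*np.pi,40); return np.c_[x+r*np.cos(a),y+r*np.sin(a),np.full(40,z)]
def weight(f,x,y,r,h,z0=0):
    return [proj(f,np.r_[circ(x,y,z0,r),circ(x,y,z0+h,r)]),proj(f,np.r_[circ(x,y,z0+h,.0055),circ(x,y,z0+h+.014,.0055)])]
def rack(f,x,y,t):
    c,s=np.cos(t),np.sin(t); q=np.array([[a*.0775,b*.075] for a in(-1,1) for b in(-1,1)])@np.array([[c,s],[-s,c]])+[x,y]
    return [proj(f,np.r_[np.c_[q,np.zeros(4)],np.c_[q,np.full(4,.012)]])]
def loupe(f,x,y,t):
    c,s=np.cos(t),np.sin(t); R=np.array([[c,s],[-s,c]])
    q=np.array([[a,b*.008] for a in(-.046,.054) for b in(-1,1)])@R+[x,y]
    l=np.array([.085,0])@R+[x,y]
    return [proj(f,np.r_[np.c_[q,np.zeros(4)],np.c_[q,np.full(4,.018)]]),proj(f,np.r_[circ(*l,0,.032),circ(*l,.014,.032)])]
def fit(model,masks,x0,step):
    cost=lambda p:sum(np.abs(fill(model(f,*p))-m).sum()/m.sum() for f,m in masks)
    sx=np.vstack([x0]+[np.array(x0)+np.eye(len(x0))[i]*step[i] for i in range(len(x0))])
    r=minimize(cost,x0,method='Nelder-Mead',options=dict(initial_simplex=sx,xatol=1e-4,fatol=1e-4))
    return r.x,r.fun
E
python3 - <<'E'
from fit import *
F={c:viewer.grab_frame(c) for c in('scene','top')}
W=lambda r,h,z0=0:(lambda f,x,y:weight(f,x,y,r,h,z0))
jobs=[('rack',rack,(.577,.223,.28),(.01,.01,.05)),('loupe',loupe,(.525,-.275,3.0),(.01,.01,.1)),
('large_weight',W(.017,.042),(.43,-.04),(.008,.008)),('small_weight',W(.012,.038),(.612,-.018),(.008,.008)),
('stored_large',W(.017,.042,.006),(.53,.256),(.008,.008)),('stored_small',W(.012,.038,.006),(.60,.18),(.008,.008))]
vis=F['top']['img'].copy(); vs=F['scene']['img'].copy()
for n,m,x0,st in jobs:
    got=[]
    for c,f in F.items():
        uv=fill(m(f,*x0))>.3
        best=None
        for t in {n,n.replace('stored_','')+('_weight' if 'stored' in n else '')}:
            for r in spotter.silhouettes(t,c):
                i=(r['mask']&uv).sum()/max(1,(r['mask']|uv).sum())
                if best is None or i>best[0]: best=(i,r['mask'],r['p'])
        if best and best[0]>.2: got.append((c,f,best[1].astype(float),best[0]))
    for sel in (['top'],['scene'],['top','scene']):
        ms=[(f,k) for c,f,k,i in got if c in sel]
        if len(ms)==len(sel):
            x,e=fit(m,ms,x0,st); print(n,sel,x.round(4),round(e/len(ms),2))
    for im,f in((vis,F['top']),(vs,F['scene'])):
        for p in m(f,*x): cv2.polylines(im,[cv2.convexHull(p.round().astype(np.int32))],True,(255,255,0))
cv2.imwrite('pics/f.png',np.vstack([cv2.resize(vis[140:260,90:350],(780,360))[:,:,::-1],cv2.resize(vs[120:290,150:430],(780,473))[:,:,::-1]])[:,:,:][:833])
im=cv2.imread('pics/f.png'); cv2.imwrite('pics/f.png',cv2.resize(im,(562,600)))
E
```

```text
rack ['top'] [0.5792 0.2261 0.2948] 0.14
rack ['scene'] [0.5803 0.2261 0.3062] 0.16
rack ['top', 'scene'] [0.58   0.2262 0.3011] 0.15
loupe ['top'] [ 0.5513 -0.2689  3.1818] 0.12
loupe ['scene'] [ 0.5503 -0.2697  3.1901] 0.08
loupe ['top', 'scene'] [ 0.5505 -0.2693  3.1897] 0.11
large_weight ['top'] [ 0.4367 -0.0383] 0.44
large_weight ['scene'] [ 0.4394 -0.039 ] 0.16
large_weight ['top', 'scene'] [ 0.4388 -0.0383] 0.3
small_weight ['top'] [ 0.6182 -0.0191] 0.35
small_weight ['scene'] [ 0.6197 -0.019 ] 0.24
small_weight ['top', 'scene'] [ 0.6197 -0.0191] 0.29
stored_large ['top'] [0.5322 0.2529] 0.12
```

View pics/f.png

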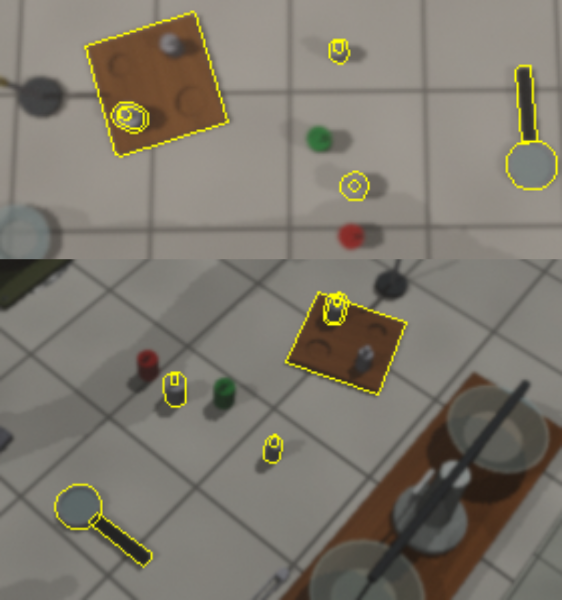

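```bash
cat > go.py <<'E'
import sys
from h import *
from scipy.spatial.transform import Rotation as Ro
def go(t,n=1):
    s=readout.read_state(); R=Ro.from_euler('xyz',s['tool_rot'])
    d=R.inv().apply(np.array(t)-s['ee_pos'])*100
    print('clock %.2f'%s['clock'],'pos',s['ee_pos'].round(4),'rpy',s['tool_rot'].round(4),'q',s['qpos'].round(2),'w %.3f f %.1f'%(s['gripper_width'],s['finger_force']),'F',s['contact_force'].round(1))
    print('tool delta cm',d.round(2),'per row',(d/n).round(2))
if __name__=='__main__': go([float(a) for a in sys.argv[1:4]],int(sys.argv[4]))
E
python3 - <<'E'
from h import *
f=viewer.grab_frame('scene'); print(onz(f,[[386.7,176.7],[150+500/3,100+480/3]],.02).round(3), onz(f,[[150+220/3,100+235/3],[150+335/3,100+275/3],[150+585/3,100+97/3]],.01).round(3))
save('full.png',f['img'])
E
```

```text
[[ 0.777  0.302  0.02 ]
 [ 0.777 -0.076  0.02 ]] [[ 0.385 -0.044  0.01 ]
 [ 0.51  -0.001  0.01 ]
 [ 0.567  0.376  0.01 ]]
```

send_rows(plan=[3.86, -3.19, 0, 0, 0, 0, 0.2, 3.86, -3.19, 0, 0, 0, 0, 0.2, 3.86, -3.19, 0, 0, 0, 0, 0.2, 3.86, -3.19, 0, 0, 0, 0, 0.2, 3.86, -3.19, 0, 0, 0, 0, 0.2], newtons=40)

```text
clock: 2.88
ee_pos: [0.3043, -0.4013, 0.2316]
tool_rot: [3.141, -0.001, 0.253]
contact_force: [1.2, -0.4, -0.1]
gripper_width: 0.602
finger_force: 0.0
```

send_rows(plan=[3.86, -3.19, 0, 0, 0, 0, 0.2, 3.86, -3.19, 0, 0, 0, 0, 0.2, 3.86, -3.19, 0, 0, 0, 0, 0.2, 3.86, -3.19, 0, 0, 0, 0, 0.2, 3.86, -3.19, 0, 0, 0, 0, 0.2])

```text
clock: 3.5
ee_pos: [0.4514, -0.1985, 0.2315]
tool_rot: [3.141, -0.001, 0.253]
contact_force: [-0.0, -1.5, -0.6]
gripper_width: 0.599
finger_force: 0.0
```

send_rows(plan=[0.74, -3.98, 0, 0, 0, 0, 0.2, 0.74, -3.98, 0, 0, 0, 0, 0.2, 0.74, -3.98, 0, 0, 0, 0, 0.2, 0.74, -3.98, 0, 0, 0, 0, 0.2, 0, 0, 0, 0, 0, 0, 0.2])

```text
clock: 4.12
ee_pos: [0.4393, -0.0347, 0.2315]
tool_rot: [-3.14, -0.001, 0.26]
contact_force: [-0.7, 0.3, -0.4]
gripper_width: 0.6
finger_force: 0.0
```

```bash
python3 go.py .439 -.0385 .09 5
```

```text
clock 4.12 pos [ 0.4393 -0.0347  0.2315] rpy [-3.1403e+00 -1.0000e-03  2.5960e-01] q [ 0.06  0.46 -0.13  2.1   0.1   0.59 -1.45] w 0.600 f 0.0 F [-0.7  0.3 -0.4]
tool delta cm [-0.14  0.38 14.15] per row [-0.03  0.08  2.83]
```

send_rows(plan=[0, 0, 3.5, 0, 0, 0, 0.2, 0, 0, 3.5, 0, 0, 0, 0.2, 0, 0, 3.5, 0, 0, 0, 0.2, 0, 0, 3.5, 0, 0, 0, 0.2, 0, 0, 0, 0, 0, 0, 0.2])

```text
clock: 4.75
ee_pos: [0.438, -0.0391, 0.0897]
tool_rot: [-3.141, 0.004, 0.252]
contact_force: [-0.2, 0.2, 0.6]
gripper_width: 0.597
finger_force: 0.0
```

```bash
python3 go.py .439 -.0385 .011 4
python3 - <<'E'
from h import *
a=viewer.grab_frame('top')['img'][170:270,195:315]; b=viewer.grab_frame('scene')['img'][135:235,185:305]
save('c1.png',cv2.resize(np.hstack([a,b]),None,fx=3.3,fy=3.3,interpolation=cv2.INTER_CUBIC))
E
```

```text
clock 4.75 pos [ 0.438  -0.0391  0.0897] rpy [-3.1413  0.0044  0.2519] q [ 0.01  0.74 -0.04  2.23  0.17  0.18 -1.51] w 0.597 f 0.0 F [-0.2  0.2  0.6]
tool delta cm [ 0.15 -0.03  7.87] per row [ 0.04 -0.01  1.97]
```

View pics/c1.png

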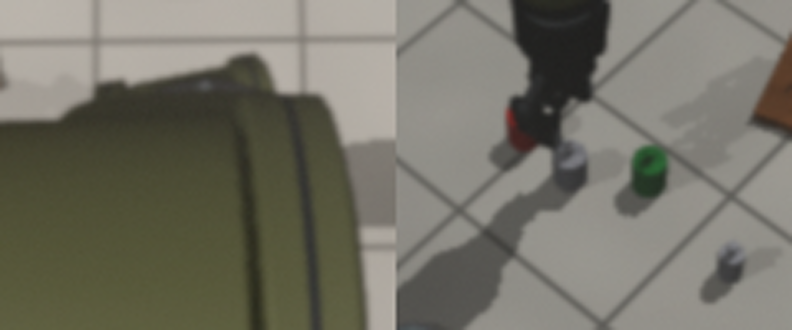

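The crop shows the gripper above the steel weight, with red to its left and green to its right, as intended. I'll descend.

send_rows(plan=[0.05, 0, 2, 0, 0, 0, 0.2, 0.05, 0, 2, 0, 0, 0, 0.2, 0, 0, 0, 0, 0, 0, 0.2])

```text
clock: 5.22
ee_pos: [0.4406, -0.0382, 0.0519]
tool_rot: [3.141, -0.001, 0.252]
contact_force: [-0.2, -0.9, -0.1]
gripper_width: 0.603
finger_force: 0.0
```

```bash
python3 go.py .439 -.0385 .011 4
```

```text
clock 5.22 pos [ 0.4406 -0.0382  0.0519] rpy [ 3.1412e+00 -7.0000e-04  2.5250e-01] q [-0.01  0.82 -0.02  2.24  0.18  0.08 -1.52] w 0.603 f 0.0 F [-0.2 -0.9 -0.1]
tool delta cm [-0.16 -0.02  4.09] per row [-0.04 -0.    1.02]
```

send_rows(plan=[-0.08, 0, 1.3, 0, 0, 0, 0.2, -0.08, 0, 1.3, 0, 0, 0, 0.2, 0, 0, 1.2, 0, 0, 0, 0.2, 0, 0, 0, 0, 0, 0, 0.2])

```text
clock: 5.72
ee_pos: [0.4442, -0.039, 0.0202]
tool_rot: [-3.138, 0.01, 0.254]
contact_force: [-0.8, -0.2, 1.3]
gripper_width: 0.602
finger_force: 0.0
```

```bash
python3 go.py .439 -.0385 .013 1
```

```text
clock 5.72 pos [ 0.4442 -0.039   0.0202] rpy [-3.1382  0.0096  0.254 ] q [ 0.01  0.9  -0.04  2.22  0.75  0.04 -2.08] w 0.602 f 0.0 F [-0.8 -0.2  1.3]
tool delta cm [-0.48 -0.18  0.72] per row [-0.48 -0.18  0.72]
```

send_rows(plan=[0, 0, 0, 0, -0.09, 0, 0.2, -0.4, 0, 0.3, 0, 0, 0, 0.2, 0, 0, 0, 0, 0, 0, 0.2, 0, 0, 0, 0, 0, 0, 0.2])

```text
clock: 6.22
ee_pos: [0.4387, -0.0406, 0.0177]
tool_rot: [-3.139, 0.101, 0.253]
contact_force: [0.0, 0.6, -0.1]
gripper_width: 0.597
finger_force: 0.0
```

```bash
python3 go.py .439 -.0385 .013 1
```

```text
clock 6.22 pos [ 0.4387 -0.0406  0.0177] rpy [-3.1391  0.101   0.253 ] q [ 0.09  0.91 -0.19  2.15  0.74  0.26 -2.09] w 0.597 f 0.0 F [ 0.   0.6 -0.1]
tool delta cm [ 0.13 -0.19  0.46] per row [ 0.13 -0.19  0.46]
```

send_rows(plan=[-0.05, -0.16, 0.45, 0, 0, 0, 0.2, 0, 0, 0, 0, 0, 0, 0.2])

```text
clock: 6.48
ee_pos: [0.4379, -0.0385, 0.0129]
tool_rot: [-3.138, 0.101, 0.254]
contact_force: [-0.5, 0.9, 0.6]
gripper_width: 0.595
finger_force: 0.0
```

send_rows(plan=[0, 0, 0, 0, 0, 0, -1, 0, 0, 0, 0, 0, 0, -1, 0, 0, 0, 0, 0, 0, -1, 0, 0, 0, 0, 0, 0, -1, 0, 0, 0, 0, 0, 0, -1], newtons=40)

```text
clock: 7.1
ee_pos: [0.4383, -0.0386, 0.0133]
tool_rot: [-3.138, 0.1, 0.253]
contact_force: [-1.8, 1.5, 4.4]
gripper_width: 0.385
finger_force: 39.7
```

```bash
python3 go.py .4372 -.039 .1 1
```

```text
clock 7.10 pos [ 0.4383 -0.0386  0.0133] rpy [-3.1381  0.1001  0.2534] q [ 0.08  0.92 -0.18  2.15  0.75  0.24 -2.1 ] w 0.385 f 39.7 F [-1.8  1.5  4.4]
tool delta cm [-0.98 -0.01 -8.62] per row [-0.98 -0.01 -8.62]
```

send_rows(plan=[-0.2, 0, -2, 0, 0, 0, -1, -0.3, 0, -3, 0, 0, 0, -1, -0.3, 0, -3, 0, 0, 0, -1, -0.25, 0, -2.5, 0, 0, 0, -1, 0, 0, 0, 0, 0, 0, -1])

```text
clock: 7.72
ee_pos: [0.4395, -0.0394, 0.1195]
tool_rot: [-3.139, 0.097, 0.252]
contact_force: [0.4, 0.6, -3.4]
gripper_width: 0.383
finger_force: 40.5
```

```bash
python3 go.py .5546 .1785 .12 6
```

```text
clock 7.72 pos [ 0.4395 -0.0394  0.1195] rpy [-3.1389  0.0972  0.252 ] q [ 0.23  0.72 -0.42  2.11  0.59  0.53 -1.96] w 0.383 f 40.5 F [ 0.4  0.6 -3.4]
tool delta cm [ 16.49 -18.24  -1.61] per row [ 2.75 -3.04 -0.27]
```

send_rows(plan=[2.75, -3.04, -0.27, 0, 0, 0, -1, 2.75, -3.04, -0.27, 0, 0, 0, -1, 2.75, -3.04, -0.27, 0, 0, 0, -1, 2.75, -3.04, -0.27, 0, 0, 0, -1, 2.75, -3.04, -0.27, 0, 0, 0, -1])

```text
clock: 8.35
ee_pos: [0.5341, 0.1431, 0.1168]
tool_rot: [-3.14, 0.103, 0.253]
contact_force: [0.9, -1.0, -3.1]
gripper_width: 0.383
finger_force: 40.5
```

send_rows(plan=[2.75, -3.04, -0.27, 0, 0, 0, -1, 0, 0, 0, 0, 0, 0, -1, 0, 0, 0, 0, 0, 0, -1])

```text
clock: 8.72
ee_pos: [0.5523, 0.1778, 0.117]
tool_rot: [-3.14, 0.104, 0.253]
contact_force: [-0.6, -0.8, -2.4]
gripper_width: 0.383
finger_force: 40.6
```

```bash
python3 go.py .5542 .1786 .05 3
```

```text
clock 8.72 pos [0.5523 0.1778 0.117 ] rpy [-3.1404  0.1036  0.2531] q [-0.13  0.86 -0.46  1.69  0.45  0.81 -2.12] w 0.383 f 40.6 F [-0.6 -0.8 -2.4]
tool delta cm [ 0.9  -0.03  6.64] per row [ 0.3  -0.01  2.21]
```

send_rows(plan=[0.3, -0.01, 2.6, 0, 0, 0, -1, 0.3, -0.01, 2.6, 0, 0, 0, -1, 0.3, -0.01, 2, 0, 0, 0, -1, 0, 0, 0, 0, 0, 0, -1])

```text
clock: 9.22
ee_pos: [0.5536, 0.1785, 0.0446]
tool_rot: [-3.14, 0.104, 0.253]
contact_force: [0.5, 0.2, -2.3]
gripper_width: 0.384
finger_force: 40.6
```

```bash
python3 go.py .5542 .1786 .0195 1
python3 - <<'E'
from fit import *
s=readout.read_state(); z0=s['ee_pos'][2]-.0133
out=[]
for c,(u,v,w,h) in (('scene',(255,95,130,110)),('top',(110,130,130,110))):
    f=viewer.grab_frame(c); im=f['img'].copy()
    for p in weight(f,s['ee_pos'][0]+.0007,s['ee_pos'][1],.017,.042,z0)[:1]+[proj(f,circ(.5549,.1787,.012,.02))]:
        cv2.polylines(im,[cv2.convexHull(p.round().astype(np.int32))],True,(255,255,0))
    out.append(cv2.resize(np.hstack([f['img'][v:v+h,u:u+w],im[v:v+h,u:u+w]]),None,fx=2.7,fy=2.7,interpolation=cv2.INTER_CUBIC))
    for r in spotter.silhouettes('large_weight',c): print(c,r['box'],round(r['p'],2))
save('c2.png',np.vstack(out))
E
```

```text
clock 9.22 pos [0.5536 0.1785 0.0446] rpy [-3.1397  0.1041  0.2525] q [-0.16  0.96 -0.41  1.71  0.51  0.69 -2.16] w 0.384 f 40.6 F [ 0.5  0.2 -2.3]
tool delta cm [0.32 0.01 2.49] per row [0.32 0.01 2.49]
scene [221.6, 172.9, 12.8, 13.1] 0.73
scene [260.5, 185.7, 13.6, 15.6] 0.49
top [252.2, 252.0, 9.9, 14.0] 0.63
top [369.8, 274.5, 69.2, 21.3] 0.61
top [235.2, 203.2, 13.7, 12.7] 0.53
```

View pics/c2.png

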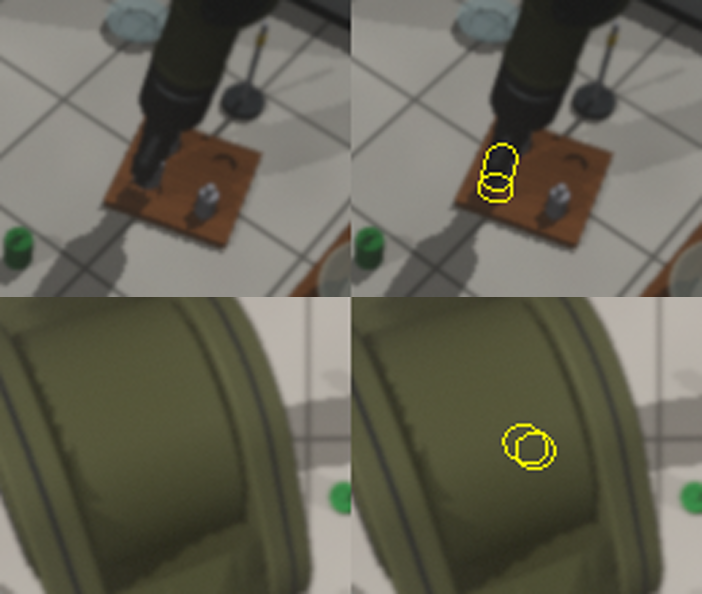

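The scene view shows the held weight at crop (150,170), matching the predicted outline and sitting just above the large well. I'll lower it.

send_rows(plan=[0.15, 0, 1, 0, 0, 0, -1, 0.1, 0, 0.7, 0, 0, 0, -1, 0.07, 0, 0.6, 0, 0, 0, -1, 0, 0, 0, 0, 0, 0, -1])

```text
clock: 9.93
ee_pos: [0.5553, 0.1801, 0.0225]
tool_rot: [-3.139, 0.101, 0.253]
contact_force: [0.1, 0.1, -2.8]
gripper_width: 0.381
finger_force: 40.7
```

```bash
python3 go.py .5542 .1786 .0193 1
```

```text
clock 9.93 pos [0.5553 0.1801 0.0225] rpy [-3.1385  0.1014  0.2533] q [-0.17  1.   -0.39  1.71  0.53  0.65 -2.17] w 0.381 f 40.7 F [ 0.1  0.1 -2.8]
tool delta cm [-0.11  0.12  0.33] per row [-0.11  0.12  0.33]
```

send_rows(plan=[-0.08, 0.1, 0.3, 0, 0, 0, -1, 0, 0, 0, 0, 0, 0, -1])

```text
clock: 10.18
ee_pos: [0.5549, 0.1789, 0.0202]
tool_rot: [-3.138, 0.1, 0.253]
contact_force: [0.3, -0.0, -2.6]
gripper_width: 0.384
finger_force: 40.7
```

```bash
python3 go.py .5542 .1786 .0193 1
```

```text
clock 10.18 pos [0.5549 0.1789 0.0202] rpy [-3.1384  0.1003  0.2531] q [-0.17  1.   -0.39  1.71  0.53  0.64 -2.17] w 0.384 f 40.7 F [ 0.3 -0.  -2.6]
tool delta cm [-0.07  0.01  0.1 ] per row [-0.07  0.01  0.1 ]
```

send_rows(plan=[0, 0, 0.12, 0, 0, 0, -1, 0, 0, 0, 0, 0, 0, -1, 0, 0, 0, 0, 0, 0, 0.2, 0, 0, 0, 0, 0, 0, 0.2, 0, 0, 0, 0, 0, 0, 0.2])

```text
clock: 10.8
ee_pos: [0.555, 0.1792, 0.0192]
tool_rot: [-3.138, 0.1, 0.253]
contact_force: [-0.5, 0.1, -0.9]
gripper_width: 0.598
finger_force: 0.0
```

send_rows(plan=[-0.2, 0, -2, 0, 0, 0, 0.2, -0.3, 0, -3, 0, 0, 0, 0.2, -0.4, 0, -4, 0, 0, 0, 0.2, -0.3, 0, -3, 0, 0.1, 0, 0.2, 0, 0, 0, 0, 0, 0, 0.2])

```text
clock: 11.42
ee_pos: [0.5552, 0.1793, 0.1435]
tool_rot: [-3.138, -0.005, 0.254]
contact_force: [-0.5, 1.2, -0.1]
gripper_width: 0.604
finger_force: 0.0
```

```bash
python3 go.py .6197 -.019 .14 6
```

```text
clock 11.43 pos [0.5552 0.1793 0.1435] rpy [-3.1383 -0.0048  0.2541] q [-0.13  0.78 -0.45  1.77  0.49  0.7  -2.16] w 0.604 f 0.0 F [-0.5  1.2 -0.1]
tool delta cm [ 1.26 20.81  0.29] per row [0.21 3.47 0.05]
```

send_rows(plan=[0.21, 3.47, 0.05, 0, 0, 0, 0.2, 0.21, 3.47, 0.05, 0, 0, 0, 0.2, 0.21, 3.47, 0.05, 0, 0, 0, 0.2, 0.21, 3.47, 0.05, 0, 0, 0, 0.2, 0.21, 3.47, 0.05, 0, 0, 0, 0.2])

```text
clock: 12.05
ee_pos: [0.6088, 0.0121, 0.1364]
tool_rot: [-3.138, 0.001, 0.253]
contact_force: [-0.5, -0.2, 0.2]
gripper_width: 0.6
finger_force: 0.0
```

send_rows(plan=[0.21, 3.47, 0.05, 0, 0, 0, 0.2, 0, 0, 0, 0, 0, 0, 0.2, 0, 0, 0, 0, 0, 0, 0.2])

```text
clock: 12.42
ee_pos: [0.619, -0.0187, 0.1359]
tool_rot: [-3.137, 0.001, 0.253]
contact_force: [0.8, 0.2, -1.2]
gripper_width: 0.601
finger_force: 0.0
```

```bash
python3 go.py .6197 -.019 .011 5
python3 - <<'E'
from fit import *
W=lambda r,h,z0=0:(lambda f,x,y:weight(f,x,y,r,h,z0))
F={c:viewer.grab_frame(c) for c in('scene','top')}
for n,m,x0 in (('small_weight',W(.012,.038),(.6197,-.019)),('large_weight',W(.017,.042,.006),(.555,.179))):
    for c,f in F.items():
        uv=fill(m(f,*x0))>.3
        for t in {n,n.replace('_weight','').replace('large','stored_large').replace('small','stored_small')}:
            for r in spotter.silhouettes(t,c):
                if (r['mask']&uv).sum()>.3*uv.sum(): x,e=fit(m,[(f,r['mask'].astype(float))],x0,(.008,.008)); print(n,c,t,x.round(4),round(e,2),round(r['p'],2))
save('c3.png',cv2.resize(np.hstack([F['scene']['img'][110:230,260:390],F['top']['img'][120:240,120:260]]),None,fx=2.9,fy=2.9,interpolation=cv2.INTER_CUBIC))
E
```

```text
clock 12.43 pos [ 0.619  -0.0187  0.1359] rpy [-3.1369e+00  7.0000e-04  2.5330e-01] q [ 0.22  0.84 -0.49  1.66  0.51  0.78 -1.82] w 0.601 f 0.0 F [ 0.8  0.2 -1.2]
tool delta cm [ 0.07  0.1  12.49] per row [0.01 0.02 2.5 ]
small_weight scene small_weight [ 0.6197 -0.0189] 0.3 0.62
small_weight top small_weight [ 0.6197 -0.0188] 0.21 0.52
large_weight scene large_weight [0.5587 0.1849] 1.08 0.38
large_weight top large_weight [0.5571 0.1797] 0.08 0.58
```

View pics/c3.png

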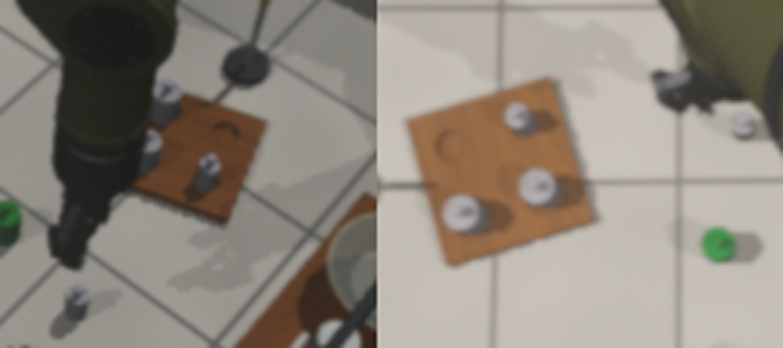

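The picture shows the large weight standing upright in the large well, at right-panel crop (537,187). The small well at (450,147) is still free. Now the small weight.

send_rows(plan=[0.02, 0.02, 3, 0, 0, 0, 0.2, 0.02, 0.02, 3, 0, 0, 0, 0.2, 0.02, 0.02, 3, 0, 0, 0, 0.2, 0, 0.02, 2.2, 0, 0, 0, 0.2, 0, 0, 0, 0, 0, 0, 0.2])

```text
clock: 13.55
ee_pos: [0.6186, -0.0201, 0.0225]
tool_rot: [-3.138, 0.004, 0.253]
contact_force: [-0.8, 0.7, -0.7]
gripper_width: 0.599
finger_force: 0.0
```

```bash
python3 go.py .6197 -.019 .011 1
```

```text
clock 13.55 pos [ 0.6186 -0.0201  0.0225] rpy [-3.1378  0.0037  0.2532] q [ 0.17  1.   -0.39  1.7   0.61  0.58 -1.9 ] w 0.599 f 0.0 F [-0.8  0.7 -0.7]
tool delta cm [ 0.14 -0.08  1.15] per row [ 0.14 -0.08  1.15]
```

send_rows(plan=[0.13, -0.07, 1.15, 0, 0, 0, 0.2, 0, 0, 0, 0, 0, 0, 0.2])

```text
clock: 13.8
ee_pos: [0.6212, -0.0188, 0.0125]
tool_rot: [-3.138, 0.0, 0.253]
contact_force: [-0.8, -0.3, -0.4]
gripper_width: 0.604
finger_force: 0.0
```

send_rows(plan=[0, 0, 0, 0, 0, 0, -1, 0, 0, 0, 0, 0, 0, -1, 0, 0, 0, 0, 0, 0, -1, 0, 0, 0, 0, 0, 0, -1, 0, 0, 0, 0, 0, 0, -1], newtons=40)

```text
clock: 14.42
ee_pos: [0.6215, -0.0188, 0.0132]
tool_rot: [-3.139, -0.001, 0.253]
contact_force: [-0.2, 0.4, 6.8]
gripper_width: 0.269
finger_force: 39.3
```

```bash
python3 go.py .6197 -.019 .12 1
```

```text
clock 14.43 pos [ 0.6215 -0.0188  0.0132] rpy [-3.1385e+00 -9.0000e-04  2.5290e-01] q [ 0.17  1.01 -0.38  1.69  0.62  0.56 -1.91] w 0.269 f 39.3 F [-0.2  0.4  6.8]
tool delta cm [ -0.17  -0.06 -10.68] per row [ -0.17  -0.06 -10.68]
```

send_rows(plan=[0, 0, -2, 0, 0, 0, -1, 0, 0, -3, 0, 0, 0, -1, 0, 0, -3.5, 0, 0, 0, -1, 0, 0, -2.5, 0, 0, 0, -1, 0, 0, 0, 0, 0, 0, -1])

```text
clock: 15.05
ee_pos: [0.6227, -0.0193, 0.1251]
tool_rot: [-3.139, -0.005, 0.253]
contact_force: [0.2, 0.4, -1.8]
gripper_width: 0.269
finger_force: 39.5
```

```bash
python3 go.py .6069 .2737 .12 8
```

```text
clock 15.05 pos [ 0.6227 -0.0193  0.1251] rpy [-3.1392 -0.0045  0.2525] q [ 0.22  0.85 -0.48  1.66  0.53  0.76 -1.83] w 0.269 f 39.5 F [ 0.2  0.4 -1.8]
tool delta cm [  5.79 -28.76   0.6 ] per row [ 0.72 -3.59  0.08]
```

send_rows(plan=[0.72, -3.59, 0, 0, 0, 0, -1, 0.72, -3.59, 0, 0, 0, 0, -1, 0.72, -3.59, 0, 0, 0, 0, -1, 0.72, -3.59, 0, 0, 0, 0, -1, 0.72, -3.59, 0, 0, 0, 0, -1])

```text
clock: 15.68
ee_pos: [0.6101, 0.1641, 0.1217]
tool_rot: [-3.139, 0.003, 0.253]
contact_force: [0.7, 0.2, -1.4]
gripper_width: 0.263
finger_force: 39.5
```

send_rows(plan=[0.72, -3.59, 0, 0, 0, 0, -1, 0.72, -3.59, 0, 0, 0, 0, -1, 0.72, -3.59, 0, 0, 0, 0, -1, 0, 0, 0, 0, 0, 0, -1, 0, 0, 0, 0, 0, 0, -1])

```text
clock: 16.3
ee_pos: [0.6045, 0.2718, 0.1222]
tool_rot: [-3.14, 0.002, 0.253]
contact_force: [0.3, -0.4, -0.7]
gripper_width: 0.264
finger_force: 39.6
```

```bash
python3 go.py .6069 .2737 .045 3
```

```text
clock 16.30 pos [0.6045 0.2718 0.1222] rpy [-3.1403e+00  2.4000e-03  2.5280e-01] q [-0.26  0.9  -0.44  1.52  0.47  0.83 -2.2 ] w 0.264 f 39.6 F [ 0.3 -0.4 -0.7]
tool delta cm [ 0.3  -0.12  7.72] per row [ 0.1  -0.04  2.57]
```

send_rows(plan=[0.1, -0.04, 2.6, 0, 0, 0, -1, 0.1, -0.04, 2.6, 0, 0, 0, -1, 0.1, -0.04, 2.5, 0, 0, 0, -1, 0, 0, 0, 0, 0, 0, -1, 0, 0, 0, 0, 0, 0, -1])

```text
clock: 16.92
ee_pos: [0.6083, 0.2745, 0.0471]
tool_rot: [-3.139, -0.001, 0.252]
contact_force: [0.6, -0.2, -1.3]
gripper_width: 0.262
finger_force: 39.5
```

```bash
python3 go.py .6069 .2737 .022 1
python3 - <<'E'
from fit import *
s=readout.read_state(); z0=s['ee_pos'][2]-.0132
out=[]
for c,(u,v,w,h) in (('scene',(280,95,110,100)),('top',(95,120,110,100))):
    f=viewer.grab_frame(c); im=f['img'].copy()
    S=6; 
    big=cv2.resize(im[v:v+h,u:u+w],None,fx=S,fy=S,interpolation=cv2.INTER_CUBIC); raw=big.copy()
    for p in weight(f,s['ee_pos'][0]-.0018,s['ee_pos'][1],.012,.038,z0)[:1]+[proj(f,circ(.6051,.2737,.012,.015))]:
        cv2.polylines(big,[cv2.convexHull(((p+.5-[u,v])*S).round().astype(np.int32))],True,(255,255,0))
    out.append(np.hstack([raw,big]) if c=='scene' else None)
save('c4.png',cv2.resize(out[0],None,fx=.6,fy=.6))
E
```

```text
clock 16.93 pos [0.6083 0.2745 0.0471] rpy [-3.1386e+00 -7.0000e-04  2.5160e-01] q [-0.29  1.   -0.4   1.54  0.52  0.71 -2.24] w 0.262 f 39.5 F [ 0.6 -0.2 -1.3]
tool delta cm [-0.16  0.05  2.51] per row [-0.16  0.05  2.51]
```

View pics/c4.png

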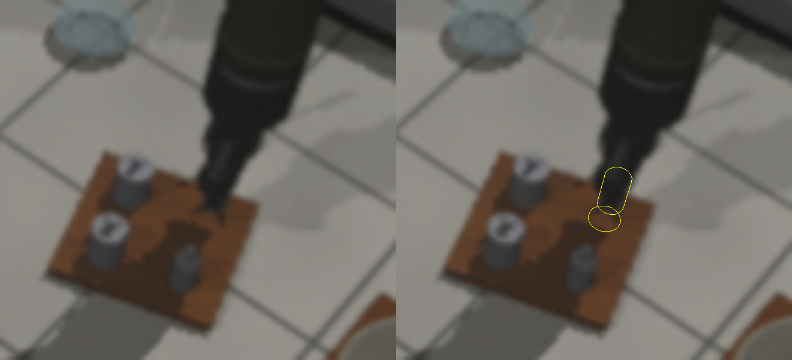

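The scene crop shows the held weight above the small well at about (212,205), where predicted. I'll lower it and watch the force.

send_rows(plan=[-0.12, 0.04, 1, 0, 0, 0, -1, 0, 0, 0.8, 0, 0, 0, -1, 0, 0, 0.6, 0, 0, 0, -1, 0, 0, 0, 0, 0, 0, -1])

```text
clock: 17.52
ee_pos: [0.606, 0.2745, 0.0216]
tool_rot: [-3.139, 0.001, 0.253]
contact_force: [0.5, 0.7, -0.9]
gripper_width: 0.266
finger_force: 39.5
```

```bash
python3 go.py .6069 .2737 .0192 1
```

```text
clock 17.52 pos [0.606  0.2745 0.0216] rpy [-3.1387e+00  1.5000e-03  2.5310e-01] q [-0.3   1.03 -0.38  1.55  0.54  0.67 -2.25] w 0.266 f 39.5 F [ 0.5  0.7 -0.9]
tool delta cm [0.07 0.1  0.24] per row [0.07 0.1  0.24]
```

In the well: the base is at about 8.5 mm with no contact force. I'll lower the rest, release, and go up.

send_rows(plan=[0.05, 0.07, 0.25, 0, 0, 0, -1, 0, 0, 0, 0, 0, 0, -1, 0, 0, 0, 0, 0, 0, 0.1, 0, 0, 0, 0, 0, 0, 0.1, 0, 0, 0, 0, 0, 0, 0.1])

```text
clock: 18.15
ee_pos: [0.6073, 0.2743, 0.0202]
tool_rot: [-3.138, -0.0, 0.253]
contact_force: [0.5, 0.8, -0.1]
gripper_width: 0.546
finger_force: 0.0
```

send_rows(plan=[0, 0, -2, 0, 0, 0, 0.1, 0, 0, -4, 0, 0, 0, 0.1, 0, 0, -4, 0, 0, 0, 0.1, 0, 0, -4, 0, 0, 0, 0.1, 0, 0, -2, 0, 0, 0, 0.1])

```text
clock: 18.77
ee_pos: [0.6084, 0.2746, 0.1844]
tool_rot: [-3.137, -0.005, 0.253]
contact_force: [0.2, 0.2, -0.1]
gripper_width: 0.55
finger_force: 0.0
```

```bash
python3 go.py .5305 -.2705 .15 12
```

```text
clock 18.77 pos [0.6084 0.2746 0.1844] rpy [-3.1367 -0.005   0.2529] q [-0.25  0.83 -0.48  1.47  0.43  0.94 -2.16] w 0.550 f 0.0 F [ 0.2  0.2 -0.1]
tool delta cm [-21.2   50.85   3.08] per row [-1.77  4.24  0.26]
```

send_rows(plan=[-1.77, 4.24, 0, 0, 0, 0, 0.1, -1.77, 4.24, 0, 0, 0, 0, 0.1, -1.77, 4.24, 0, 0, 0, 0, 0.1, -1.77, 4.24, 0, 0, 0, 0, 0.1, -1.77, 4.24, 0, 0, 0, 0, 0.1])

```text
clock: 19.4
ee_pos: [0.5748, 0.0449, 0.1808]
tool_rot: [-3.139, -0.002, 0.253]
contact_force: [0.3, -0.7, -0.8]
gripper_width: 0.551
finger_force: 0.0
```

send_rows(plan=[-1.77, 4.24, 0, 0, 0, 0, 0.1, -1.77, 4.24, 0, 0, 0, 0, 0.1, -1.77, 4.24, 0, 0, 0, 0, 0.1, -1.77, 4.24, 0, 0, 0, 0, 0.1, -1.77, 4.24, 0, 0, 0, 0, 0.1])

```text
clock: 20.02
ee_pos: [0.5422, -0.1827, 0.1802]
tool_rot: [-3.14, -0.002, 0.253]
contact_force: [0.4, -0.5, -0.1]
gripper_width: 0.556
finger_force: 0.0
```

send_rows(plan=[-1.77, 4.24, 0, 0, 0, 0, 0.1, -1.77, 4.24, 0, 0, 0, 0, 0.1, 0, 0, 0, 0, 0, 0.1, 0.1, 0, 0, 0, 0, 0, 0.1, 0.1, 0, 0, 0, 0, 0, 0, 0.1])

```text
clock: 20.65
ee_pos: [0.5293, -0.2722, 0.1797]
tool_rot: [-3.14, -0.001, 0.054]
contact_force: [0.5, 0.3, 0.1]
gripper_width: 0.548
finger_force: 0.0
```

```bash
python3 go.py .5305 -.2703 .05 4
python3 - <<'E'
from fit import *
W=lambda r,h,z0=0:(lambda f,x,y:weight(f,x,y,r,h,z0))
F={c:viewer.grab_frame(c) for c in('scene','top')}
R={}
for n,ts,m,x0,st in (('small',('small_weight','stored_small'),W(.012,.038,.006),(.605,.274),(.006,.006)),('gauge',('gauge',),lambda f,x,y:[proj(f,np.r_[circ(x,y,0,.028),circ(x,y,.012,.028)]),proj(f,np.r_[circ(x,y,0.012,.004),circ(x,y,.147,.004)])],(.565,.38),(.01,.01)),('loupe',('loupe',),loupe,(.5505,-.2693,3.19),(.01,.01,.05)),('rack',('rack',),rack,(.58,.226,.3),(.01,.01,.05))):
    for c,f in F.items():
        uv=fill(m(f,*x0))>.3
        for t in ts:
            for r in spotter.silhouettes(t,c):
                if (r['mask']&uv).sum()>.3*uv.sum(): x,e=fit(m,[(f,r['mask'].astype(float))],x0,st); print(n,c,t,x.round(4),round(e,2),round(r['p'],2))
save('c5.png',cv2.resize(np.hstack([F['scene']['img'][100:220,260:390],F['top']['img'][120:240,100:240]]),None,fx=2.9,fy=2.9,interpolation=cv2.INTER_CUBIC))
E
```

```text
clock 20.65 pos [ 0.5293 -0.2722  0.1797] rpy [-3.1395e+00 -5.0000e-04  5.3900e-02] q [ 0.68  0.75 -0.49  1.7   0.46  0.81 -1.54] w 0.548 f 0.0 F [0.5 0.3 0.1]
tool delta cm [ 0.12 -0.16 12.97] per row [ 0.03 -0.04  3.24]
small top small_weight [0.6043 0.2723] 0.61 0.39
gauge scene gauge [0.564  0.3797] 0.23 0.49
gauge top gauge [0.5636 0.3796] 0.12 0.63
loupe scene loupe [ 0.551  -0.2692  3.1907] 0.22 0.68
loupe top loupe [ 0.5497 -0.2687  3.1842] 0.19 0.56
rack scene rack [0.579  0.2258 0.3012] 0.37 0.81
rack top rack [0.5793 0.226  0.2982] 0.2 0.95
```

View pics/c5.png

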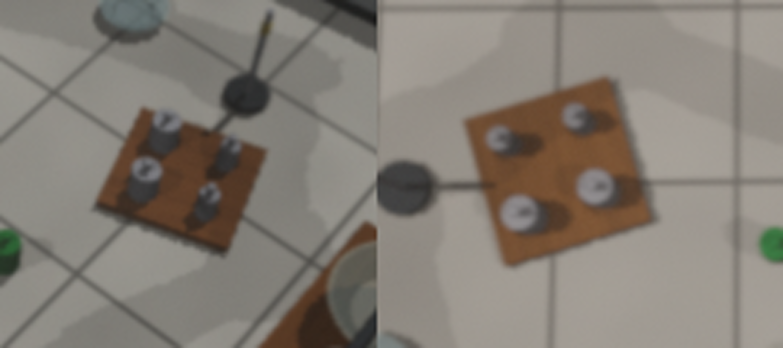

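All four weights stand upright in the block. The small one just stored is at right-panel crop (500,138). Now the loupe.

send_rows(plan=[0.03, -0.03, 4, 0, 0, 0, 0.1, 0.03, -0.03, 4, 0, 0, 0, 0.1, 0.03, -0.03, 4, 0, 0, 0, 0.1, 0.03, -0.03, 3, 0, 0, 0, 0.1, 0, 0, 0, 0, 0, 0, 0.1])

```text
clock: 21.88
ee_pos: [0.5284, -0.2696, 0.0263]
tool_rot: [-3.137, 0.005, 0.053]
contact_force: [0.2, -0.1, 0.6]
gripper_width: 0.547
finger_force: 0.0
```

```bash
python3 go.py .5305 -.2703 .0045 1
```

```text
clock 21.88 pos [ 0.5284 -0.2696  0.0263] rpy [-3.1366  0.005   0.0535] q [ 0.59  0.96 -0.35  1.78  0.61  0.52 -1.67] w 0.547 f 0.0 F [ 0.2 -0.1  0.6]
tool delta cm [0.22 0.09 2.18] per row [0.22 0.09 2.18]
```

send_rows(plan=[0.15, 0.05, 1.3, 0, 0, 0, 0.1, 0.07, 0.04, 0.85, 0, 0, 0, 0.1, 0, 0, 0, 0, 0, 0, 0.1, 0, 0, 0, 0, 0, 0, 0.1])

```text
clock: 22.38
ee_pos: [0.5325, -0.2713, 0.0073]
tool_rot: [-3.139, 0.0, 0.053]
contact_force: [-0.0, 0.9, 0.6]
gripper_width: 0.549
finger_force: 0.0
```

```bash
python3 go.py .5305 -.2703 .0045 1
```

```text
clock 22.38 pos [ 0.5325 -0.2713  0.0073] rpy [-3.1388e+00  1.0000e-04  5.2800e-02] q [ 0.58  1.   -0.33  1.77  0.62  0.48 -1.69] w 0.549 f 0.0 F [-0.   0.9  0.6]
tool delta cm [-0.19 -0.1   0.28] per row [-0.19 -0.1   0.28]
```

send_rows(plan=[-0.1, -0.08, 0.25, 0, 0, 0, 0.1, 0, 0, 0, 0, 0, 0, 0.1, 0, 0, 0, 0, 0, 0, -1, 0, 0, 0, 0, 0, 0, -1, 0, 0, 0, 0, 0, 0, -1], newtons=70)

```text
clock: 23.0
ee_pos: [0.5313, -0.2703, 0.0046]
tool_rot: [-3.139, 0.0, 0.053]
contact_force: [-1.2, 0.9, 4.0]
gripper_width: 0.165
finger_force: 70.8
```

send_rows(plan=[0, 0, 0, 0, 0, 0, -1, 0, 0, 0, 0, 0, 0, -1, 0, 0, 0, 0, 0, 0, -1, 0, 0, 0, 0, 0, 0, -1])

```text
clock: 23.5
ee_pos: [0.5313, -0.2703, 0.0046]
tool_rot: [-3.139, 0.001, 0.053]
contact_force: [-1.4, 0.4, 5.3]
gripper_width: 0.165
finger_force: 70.9
```

```bash
python3 go.py .5305 -.2703 .0045 1
```

```text
clock 23.50 pos [ 0.5313 -0.2703  0.0046] rpy [-3.1386e+00  5.0000e-04  5.2900e-02] q [ 0.58  1.   -0.33  1.77  0.63  0.48 -1.69] w 0.165 f 70.9 F [-1.4  0.4  5.3]
tool delta cm [-0.08 -0.01  0.01] per row [-0.08 -0.01  0.01]
```

send_rows(plan=[0, 0, -1, 0, 0, 0, -1, 0, 0, -2, 0, 0, 0, -1, 0, 0, -3, 0, 0, 0, -1, 0, 0, -4, 0, 0, 0, -1, 0, 0, -4, 0, 0, 0, -1])

```text
clock: 24.12
ee_pos: [0.5312, -0.2708, 0.1466]
tool_rot: [-3.139, 0.0, 0.053]
contact_force: [0.2, 0.7, -0.8]
gripper_width: 0.167
finger_force: 70.2
```

send_rows(plan=[0, 0, -2, 0, 0, 0, -1, 0, 0, 0, 0, 0, 0, -1])

```text
clock: 24.38
ee_pos: [0.5325, -0.2713, 0.1669]
tool_rot: [-3.14, -0.003, 0.053]
contact_force: [-0.3, 0.3, -1.5]
gripper_width: 0.16
finger_force: 70.1
```

```bash
python3 go.py .671 .277 .16 16
python3 - <<'E'
from fit import *
s=readout.read_state(); p=s['ee_pos']; o=.0459 
F={c:viewer.grab_frame(c) for c in('scene','top')}
out=[]
d=Ro=None
t=s['tool_rot'][2]; x,y=p[0]+.0193*np.cos(t),p[1]+.0193*np.sin(t); z=p[2]-.0046
for c,f in F.items():
    im=f['img'].copy()
    u,v=proj(f,[p[0]-.03,p[1],z])[0].astype(int); u=max(0,u-50); v=max(0,v-50)
    raw=cv2.resize(im[v:v+100,u:u+100],None,fx=4,fy=4,interpolation=cv2.INTER_CUBIC)
    l=np.array([x,y])-.085*np.array([np.cos(t),np.sin(t)])
    for zz in(z,z+.014): cv2.polylines(raw,[((proj(f,circ(*l,zz,.032))+.5-[u,v])*4).round().astype(np.int32)],True,(255,255,0))
    out.append(raw)
save('c6.png',np.hstack(out))
E
```

```text
clock 24.38 pos [ 0.5325 -0.2713  0.1669] rpy [-3.1403 -0.0034  0.0527] q [ 0.67  0.77 -0.49  1.71  0.48  0.78 -1.56] w 0.160 f 70.1 F [-0.3  0.3 -1.5]
tool delta cm [ 16.72 -54.02   0.81] per row [ 1.05 -3.38  0.05]
```

View pics/c6.png

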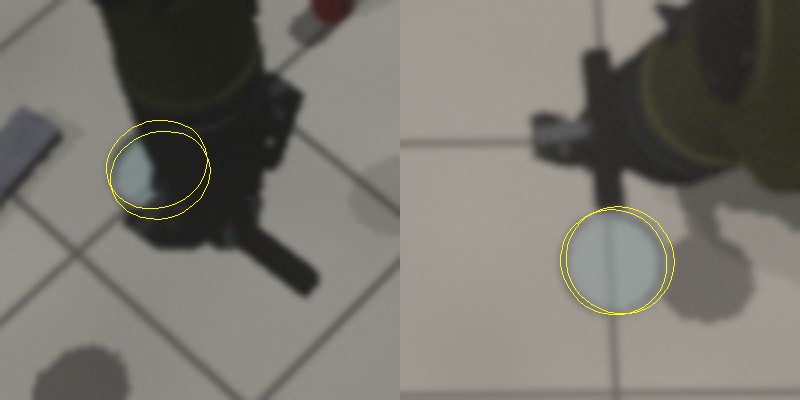

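The lens at right-panel crop (612,262) matches the predicted outline, so the loupe is held level as expected. I'll carry it over.

send_rows(plan=[1.05, -3.38, 0, 0, 0, 0, -1, 1.05, -3.38, 0, 0, 0, 0, -1, 1.05, -3.38, 0, 0, 0, 0, -1, 1.05, -3.38, 0, 0, 0, 0, -1, 1.05, -3.38, 0, 0, 0, 0, -1])

```text
clock: 25.1
ee_pos: [0.574, -0.0982, 0.1634]
tool_rot: [-3.138, 0.004, 0.053]
contact_force: [0.4, 0.3, -0.2]
gripper_width: 0.162
finger_force: 70.2
```

send_rows(plan=[1.05, -3.38, 0, 0, 0, 0, -1, 1.05, -3.38, 0, 0, 0, 0, -1, 1.05, -3.38, 0, 0, 0, 0, -1, 1.05, -3.38, 0, 0, 0, 0, -1, 1.05, -3.38, 0, 0, 0, 0, -1])

```text
clock: 25.72
ee_pos: [0.6174, 0.0731, 0.1637]
tool_rot: [-3.139, 0.004, 0.053]
contact_force: [1.0, -0.6, -0.8]
gripper_width: 0.166
finger_force: 70.2
```

send_rows(plan=[1.05, -3.38, 0, 0, 0, 0, -1, 1.05, -3.38, 0, 0, 0, 0, -1, 1.05, -3.38, 0, 0, 0, 0, -1, 1.05, -3.38, 0, 0, 0, 0, -1, 1, -2.5, 0, 0, 0, 0, -1])

```text
clock: 26.35
ee_pos: [0.6606, 0.2368, 0.1638]
tool_rot: [-3.139, 0.004, 0.055]
contact_force: [0.0, 0.7, 0.1]
gripper_width: 0.166
finger_force: 70.2
```

```bash
python3 go.py .671 .277 .1176 3
```

```text
clock 26.35 pos [0.6606 0.2368 0.1638] rpy [-3.1388  0.004   0.0548] q [-0.21  0.89 -0.42  1.36  0.39  0.98 -2.22] w 0.166 f 70.2 F [0.  0.7 0.1]
tool delta cm [ 1.28 -3.95  4.63] per row [ 0.43 -1.32  1.54]
```

send_rows(plan=[0.43, -1.3, 1.54, 0, 0, 0, -1, 0.43, -1.3, 1.54, 0, 0, 0, -1, 0.42, -1.3, 1.54, 0, 0, 0, -1, 0, 0, 0, 0, 0, 0, -1, 0, 0, 0, 0, 0, 0, -1])

```text
clock: 26.98
ee_pos: [0.6727, 0.2739, 0.1197]
tool_rot: [-3.139, 0.001, 0.052]
contact_force: [0.5, -0.2, -0.9]
gripper_width: 0.163
finger_force: 70.2
```

```bash
python3 go.py .671 .2765 .1176 1;python3 - <<'E'
from h import *
P=[readout.read_state()['ee_pos']]
for i in range(6): viewer.grab_frame('top'); P.append(readout.read_state()['ee_pos'])
print(np.array(P).round(4))
E
```

```text
clock 26.98 pos [0.6727 0.2739 0.1197] rpy [-3.1392e+00  5.0000e-04  5.2200e-02] q [-0.27  0.98 -0.4   1.3   0.4   0.95 -2.26] w 0.163 f 70.2 F [ 0.5 -0.2 -0.9]
tool delta cm [-0.16 -0.27  0.21] per row [-0.16 -0.27  0.21]
[[0.6727 0.2739 0.1197]
 [0.673  0.2738 0.1202]
 [0.6731 0.2738 0.1205]
 [0.6731 0.2739 0.1205]
 [0.673  0.2741 0.1205]
 [0.6729 0.2742 0.1204]
 [0.6727 0.2743 0.1203]]
```

send_rows(plan=[-0.18, -0.22, 0.27, 0, 0, 0, -1, 0, 0, 0, 0, 0, 0, -1, 0, 0, 0, 0, 0, 0, -1, 0, 0, 0, 0, 0, 0, -1, 0, 0, 0, 0, 0, 0, -1])

```text
clock: 27.9
ee_pos: [0.6706, 0.2768, 0.117]
tool_rot: [-3.138, 0.001, 0.053]
contact_force: [0.3, -1.0, -0.9]
gripper_width: 0.165
finger_force: 70.2
```

Run:
```python
from fit import *
P=[readout.read_state()['ee_pos']]
F={c:viewer.grab_frame(c) for c in('scene','top')}
for i in range(6): viewer.grab_frame('top'); P.append(readout.read_state()['ee_pos'])
print(np.array(P).round(4)); s=readout.read_state(); print(s['tool_rot'],s['contact_force'],s['finger_force'],s['clock'])
out=[]
for c,f in F.items():
    im=f['img']; u,v=proj(f,[.605,.2735,.1])[0].astype(int)-50; v=max(0,v)
    raw=cv2.resize(im[v:v+100,u:u+100],None,fx=4,fy=4,interpolation=cv2.INTER_CUBIC)
    for q in(circ(.605,.2735,.113,.032),circ(.605,.2735,.127,.032),circ(.605,.2735,.044,.012)): cv2.polylines(raw,[((proj(f,q)+.5-[u,v])*4).round().astype(np.int32)],True,(255,255,0))
    out.append(raw)
save('c7.png',np.hstack(out))
f=F['top']
for t in('lens','loupe'):
    for r in spotter.silhouettes(t,'top')[:2]: print(t,r['box'],r['p'],onz(f,[r['box'][:2]],.12))
```

```text
[[0.6706 0.2768 0.117 ]
 [0.6705 0.2769 0.117 ]
 [0.6705 0.2768 0.117 ]
 [0.6705 0.2768 0.117 ]
 [0.6705 0.2768 0.117 ]
 [0.6705 0.2768 0.117 ]
 [0.6705 0.2768 0.117 ]]
[-3.13843002e+00  7.77407092e-04  5.29120210e-02] [ 0.05857337  0.28313713 -0.76444645] 70.16136646270752 28.3
```

View pics/c7.png

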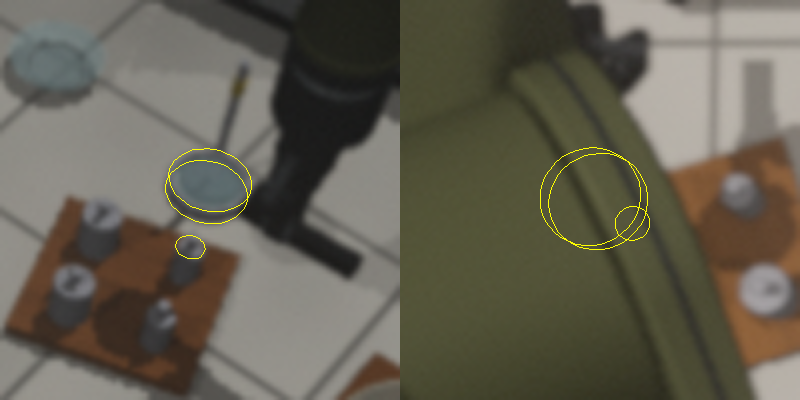

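The lens at left-panel crop (207,186) sits on its target outline above the small weight at (188,255). It is clear of the post, level and motionless, so I'm handing in.

```bash
python3 -c "
from cell import ticket
print(ticket.sign_off())"
```

```text
the job is handed in; nothing more can be done
None
```

The job is handed in: both weights stand upright in their free wells, and the loupe is held level and still over the small weight with its rim at the yellow-band height (28 s of the 72 s used); I have not seen a verdict.

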